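# Unload the vise and rack the finished block

### The job

The white machined block in the vise is finished. Slide the vise's jaw fully open, then lift the block out and stand it on a free patch of the bench so that you can change your grip; then take it again the other way and stand it upright and square on the rubber pad in the empty bay of the plywood rack. Never tip or drop the block, leave the jaw open, and leave everything else where it is.

Things in the scene. Friction and masses are not known exactly. Their poses are not given: they have to be found in the camera images.
- vise: Vise fixed left or right on the bench, turned up to 20 degrees. Origin: on the bench. Grey base x -140..+110, y +-55 mm, 30 high; steel bed 70 wide, top at z 45 mm, the block on it near (50, 0). Jaws 50 mm wide along y, tops level with the block's: fixed jaw x 72..102, sliding jaw on the block's -x side. Even open they leave no finger room at the block's 60 mm faces; its +-y ends are free.
- jaw (a joint): Position of the sliding jaw in m: 0 = shut, grows as it slides along the vise's -x, 0.035 = fully open. The jaw is 30 mm thick; a lip on it, top at 127.5 mm above the bench, hangs over the block's top by about 7 mm when shut. It moves stiffly (3 N plus damping) and stays where it is left.
- jaw_handle (a point): Top centre of the upright handle plate on the sliding jaw's tail: 14 mm thick along the vise's x, 50 mm wide along y, standing 53 mm above the tail, its top 117 mm above the bench. Shut, it is at vise x = -70 mm; it moves with the jaw. 61 mm are free between it and the back of the jaw. Axes as the vise.
- part: The finished block: white plastic, 42 mm along x, 60 mm along y, 72 mm high, 0.17 to 0.34 kg, a shallow pocket (14 x 26 mm, 12 deep) in its top, two grey grooves on each 60 mm face. Origin: centre of its underside, z up. It starts standing in the vise, its axes as the vise's.
- rack: Plywood rack fixed across from the vise, turned up to 20 degrees. Origin: centre of its underside. Floor board 110 (x) x 244 (y) x 12 mm; four dividers at y = -117, -39, 39, 117, 10 thick, 50 deep in x, tops 84 mm above the bench: three bays 68 wide at y = -78, 0, 78, open to +-x. Blocks stand with their 60 mm length along the rack's y: no finger room at their ends.
- pad: Black rubber pad, 62 mm (x) x 64 mm (y), 3 mm thick, fixed on the floor of the empty bay of the rack, whichever it is. Origin: centre of its underside, 12 mm above the bench; the block stands on its top, 15 mm above the bench. Axes as the rack.
- block_a: A block just like the finished one, already standing in one bay of the rack. Origin: centre of its underside. Leave alone.
- block_b: A second such block in another bay of the rack. Leave alone.
- bottle: White bottle with black cap, 60 mm across, 150 mm high, upright on the bench. Origin: centre of its underside. Leave alone.
- tin: Steel tin, 80 mm across, 70 mm high, on the bench. Origin: centre of its underside. Leave alone.
- heatsink: Dark finned heat sink, 70 x 90 mm, 40 mm high, on the bench. Origin: centre of its underside. Leave alone.
- mug: White mug, 80 mm across plus a handle at its +y side, 90 mm high, on the bench. Origin: centre of its underside. Leave alone.
- wrench: Steel wrench lying flat along its x, 150 mm long, about 10 mm high, origin near its middle, on the bench between vise and rack. Leave alone.
- brush: Hand brush lying along its x, 180 mm long, about 30 mm high, origin near its middle, on the far part of the bench. Leave alone.
Things that resemble listed ones, but are neither listed nor needed, are in the scene too. What is shaped like the part but pink or purple is not meant.

How it is judged:
By the outcome, as a careful person would: the job done as asked, in the order asked, and still so for the second after the job is handed in, with the robot touching nothing.
It also fails if it takes over 64 s, if anything falls off the work surface, if the arm or the gripper's body presses on something with over 40 N, if the wrist force passes 120 N, or if a joint passes its speed limit or range.

### The arm

A 6-joint arm with a two-finger parallel gripper is mounted at the origin on the work surface. World frame = base frame: x ahead of the robot, y to its left, z up, the work surface at z = 0. Lengths are in m, angles in rad, forces in N, time in s.
With the tool pointing down it reaches from about 0.35 to 0.85 m from the base axis. Payload 8.1 kg.
Tool frame: the origin (TCP) lies at the very end of the fingers, on their centre line; the grasp point (between the pads) lies 19 mm behind it; z points along the fingers, y is the line along which they close (so a half turn about z gives the same grasp; the last joint's range is limited). The gripper opens to 85 mm and grips with 20 to 120 N. Pads are 22 mm wide; open, the fingers measure 114 mm over their backs; the gripper's body (76 mm by 85 mm) begins 54 mm behind the grasp point. The pads swing forward as they close: fully open they stand 13 mm farther back than shut.
Start: joints at [-0.085, 0.13, 1.488, -0, 1.523, -0.085], TCP at [0.6, 0, 0.231] pointing down, gripper open.
Joint ranges: [-2.96, 2.96], [-0.89, 2.26], [0.02, 2.5], [-1.34, 4.48], [0, 2.73], [-2.66, 2.66]. Speed limits (rad/s): [2.39, 2.39, 2.79, 3.14, 3.14, 3.14].

### API

Orientations are given as a unit quaternion [w, x, y, z].
In Python, from bench import manip gives the robot as it stands. Calls block until the motion is done:
- manip.move_to(position, orientation): joint-space move of the TCP to a pose.
- manip.movel(position, ori=None, feed=0.15, until_force=None): straight line of the TCP; ori=None keeps the orientation; feed is the mean speed in m/s. With until_force (N) it stops when the force on the tool has changed by that much, and returns True; else False.
- manip.goto_joints(angles): joint-space move.
- manip.move_gripper(opening, newtons=None): finger opening in m; newtons is the grip in N (None keeps the last); returns when the fingers have stopped.
- manip.dwell(seconds).
- manip.inverse_kinematics(position, orientation): joint angles nearest the present ones, or None.
- manip.get_obs(): the state.
- manip.get_image(name): name is "scene" or "side" or "wrist"; returns a dict with "pixels" (480x640x3 uint8, red, green, blue), "fx", "fy", "cx", "cy" (pixels), "extrinsics" (4x4, takes a point from world to camera coordinates); the wrist camera has in their place "hand_eye" (4x4, takes a point from camera to tool coordinates, whose origin is the TCP and whose axes are the flange's). Camera axes: x right, y down, z forward; pixel columns grow to the right and rows downward; lengths in m; the calibration is good to about 2 mm. A picture is of the moment at which its call begins: read the wrist's pose just before it. There is no depth.
A pose or a line that the arm cannot do raises manip.IKError and nothing moves.
- manip.finish_job(): hands the job in; it is judged then, once.
Trained networks look in the newest picture that a camera, given by its name, has taken for a name from the list of things; names that differ only in an ending like _2 or _b are one class to them, and where a whole thing is asked for, a point or a joint stands for the part that bears it (a point fixed in the world has none). Each returns a list of dicts, best first, with "score" (0 to 1); they miss things now and then, are a little off and sometimes report something else, mostly with a low value. They report only what shows in the picture. A call takes as long as a camera call. They do not tell look-alikes from the thing itself.
- manip.cut_out(name, camera): "pixels" (480x640 bool, what is visible of it) and "at" ([column, row] in pixels, amid what is visible of it).
The state is a dict: "t": time; "joint_pos": joint angles; "qd": joint speeds; "joint_torque": joint torques, N m; "eef_pos": TCP position; "eef_rot": TCP orientation; "force": force on the tool from outside, world axes, zero at the start; "torque": the same for the moment, N m; "finger_gap": finger opening in m; "grip_force": force on a finger pad.
Only numpy, scipy, OpenCV 4.12 (cv2) and the standard library are available. Lean on these libraries where they do the work, as an engineer would, in place of code of your own. Each camera call takes 0.05 s, during which the arm holds its last target. There are 200 camera calls.

## Working session

There is one attempt and no reset: what is moved stays moved. The work goes in short steps, each a Python script; the robot and the scene stay as the last script left them, time stands still between calls to the robot, and variables do not carry over. Pictures are saved under pics/ and viewed, at most 10 in all, crops included, and the job is handed in when it is done.

```bash
ls; mkdir -p pics
python3 - <<'E'
from bench import manip
import cv2,numpy as np
o=manip.get_obs();print(o['t'],o['eef_pos'],o['eef_rot'])
for c in ['scene','side']:
    im=manip.get_image(c);cv2.imwrite(f'pics/{c}0.png',im['pixels'][:,:,::-1])
    print(c,im['fx'],im['cx'],im['cy'],np.round(im['extrinsics'],3).tolist())
    for n in ['vise','part','rack','pad','jaw_handle','bottle','tin','heatsink','mug','wrench','brush']:
        print(n,[(round(d['score'],2),np.round(d['at']).tolist(),int(d['pixels'].sum())) for d in manip.cut_out(n,c)[:5]])
print(manip.get_obs()['t'])
E
```

```text
pics
0.0 [5.99460057e-01 7.71776837e-05 2.30244183e-01] [-7.07460476e-04  7.07111860e-01  7.07101110e-01 -5.80588222e-04]
scene 538.4607279286674 318.0865948286093 233.38292041192727 [[-0.332, 0.943, 0.018, 0.171], [0.66, 0.245, -0.71, -0.299], [-0.674, -0.224, -0.704, 1.916], [0.0, 0.0, 0.0, 1.0]]
vise [(0.56, [234.0, 232.0], 2817), (0.5, [474.0, 243.0], 809)]
part [(0.72, [216.0, 280.0], 796), (0.56, [220.0, 225.0], 468)]
rack [(0.78, [385.0, 291.0], 1790)]
pad [(0.92, [382.0, 280.0], 426)]
jaw_handle [(0.86, [235.0, 206.0], 747), (0.6, [417.0, 284.0], 737)]
bottle [(0.63, [265.0, 297.0], 1029)]
tin [(0.9, [209.0, 176.0], 662), (0.18, [220.0, 227.0], 476)]
heatsink [(0.93, [474.0, 245.0], 912)]
mug [(0.89, [338.0, 212.0], 979), (0.45, [266.0, 297.0], 976)]
wrench [(0.85, [304.0, 278.0], 333), (0.16, [265.0, 296.0], 992)]
brush [(0.78, [348.0, 322.0], 687)]
side 622.8125229004977 327.3176191991924 241.7462889245868 [[-0.98, -0.197, 0.02, 0.536], [-0.148, 0.66, -0.737, 0.167], [0.132, -0.725, -0.676, 1.605], [0.0, 0.0, 0.0, 1.0]]
vise [(0.75, [348.0, 206.0], 2716), (0.72, [243.0, 304.0], 832), (0.51, [388.0, 278.0], 1471)]
part [(0.77, [346.0, 169.0], 267), (0.74, [349.0, 206.0], 2567), (0.67, [278.0, 206.0], 636)]
rack [(0.19, [353.0, 196.0], 597)]
pad [(0.48, [300.0, 328.0], 182)]
jaw_handle [(0.85, [353.0, 197.0], 597)]
bottle [(0.97, [249.0, 234.0], 909)]
tin [(0.73, [413.0, 176.0], 743)]
heatsink [(0.81, [373.0, 422.0], 1773), (0.61, [297.0, 339.0], 2865)]
mug [(0.6, [385.0, 275.0], 1267)]
wrench [(0.9, [299.0, 271.0], 441)]
brush [(0.87, [240.0, 302.0], 813), (0.46, [413.0, 175.0], 711)]
1.2
```

Run:
```python
import cv2
a=cv2.imread('pics/scene0.png')[120:400,150:530];cv2.imwrite('pics/sc.png',cv2.resize(a,None,fx=2.1,fy=2.1,interpolation=2))
a=cv2.imread('pics/side0.png')[100:460,150:560];cv2.imwrite('pics/sd.png',cv2.resize(a,(683,600),interpolation=2))
```

```text
(no output)
```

View pics/sc.png

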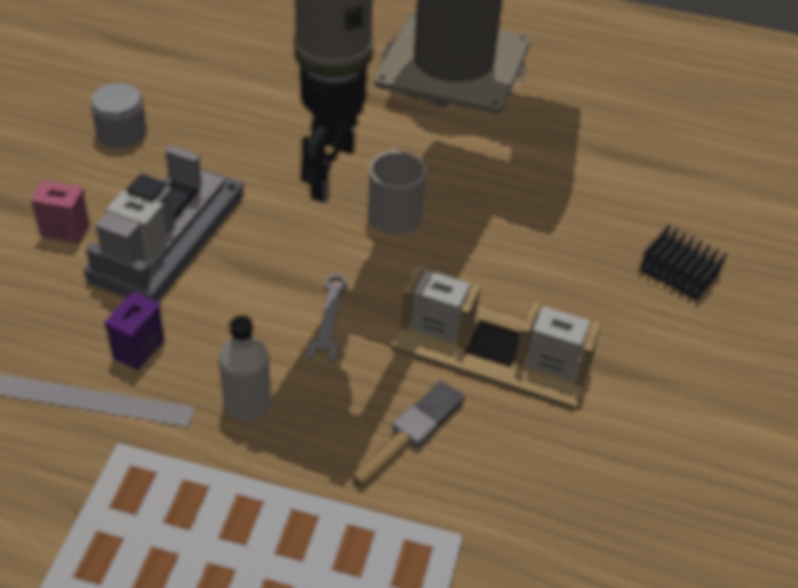

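View pics/sd.png

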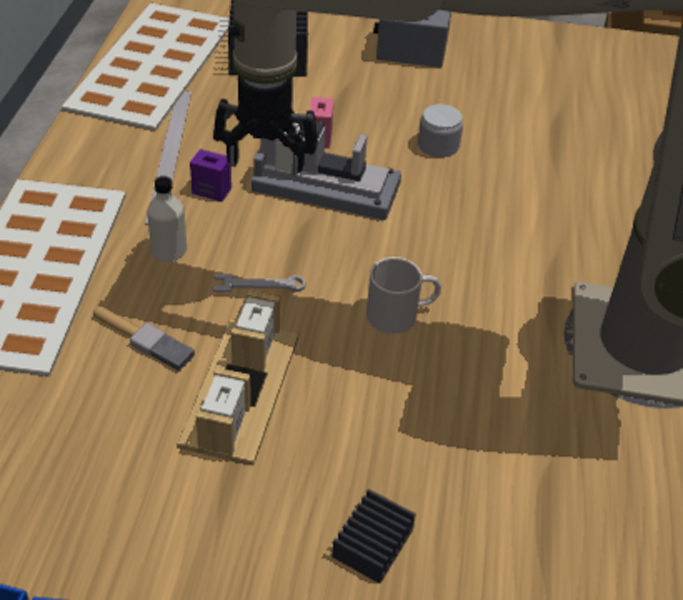

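The scene picture shows the vise at right of the robot (crop ~165,220), with the white part between the black sliding jaw and the grey fixed jaw. Its pocket is at full-image (214,219) and the handle plate top at (237,194). The pink (178,220) and purple (214,277) blocks are decoys. The rack has whites in both outer bays, and the pad in the middle bay at (385,283). Next come rough positions, then close wrist views.

```bash
cat > h.py <<'E'
from bench import manip
import numpy as np, cv2
from scipy.spatial.transform import Rotation as R
def rot(q): return R.from_quat([q[1],q[2],q[3],q[0]])
def down(yaw):
    """tool z down, tool y (closing line) along world direction yaw"""
    y=np.array([np.cos(yaw),np.sin(yaw),0]);z=np.array([0,0,-1.]);x=np.cross(y,z)
    q=R.from_matrix(np.c_[x,y,z]).as_quat();return [q[3],q[0],q[1],q[2]]
def cam(name):
    o=manip.get_obs();im=manip.get_image(name)
    if name=='wrist':
        T=np.eye(4);T[:3,:3]=rot(o['eef_rot']).as_matrix();T[:3,3]=o['eef_pos']
        E=np.linalg.inv(T@im['hand_eye'])
    else: E=im['extrinsics']
    K=np.array([[im['fx'],0,im['cx']],[0,im['fy'],im['cy']],[0,0,1.]])
    return im['pixels'],K,E
def ray(K,E,px,z):
    c=-E[:3,:3].T@E[:3,3];d=E[:3,:3].T@np.linalg.inv(K)@[px[0],px[1],1]
    return c+d*(z-c[2])/d[2]
def proj(K,E,P):
    p=(E[:3,:3]@np.atleast_2d(P).T+E[:3,3:]);q=K@p;return (q[:2]/q[2]).T
E
python3 - <<'E'
from h import *
_,K,E=cam('scene')
for n,p,z in [('handle',(237,192),.117),('pocket',(214.3,218.6),.117),('pad',(385,283),.015),('a',(361,257),.099),('b',(418,275),.099),('tin',(206,165),.07),('bottle',(265,278),.15),('mug',(339,196),.09),('wr',(304,278),.01),('pink',(178,212),.072),('purple',(214,266),.072),('hs',(475,245),.04),('brush',(350,322),.03)]:
    print(n,np.round(ray(K,E,p,z),3))
im=manip.get_image('wrist');print(np.round(im['hand_eye'],3).tolist(),im['fx'])
for y in (0,np.pi/2,-np.pi/2,np.pi): print(y,manip.inverse_kinematics([.55,-.2,.35],down(y)), manip.inverse_kinematics([.55,.2,.35],down(y)))
E
```

```text
handle [ 0.493 -0.259  0.117]
pocket [ 0.617 -0.269  0.117]
pad [0.591 0.218 0.015]
a [0.598 0.146 0.099]
b [0.608 0.3   0.099]
tin [ 0.359 -0.437  0.07 ]
bottle [ 0.79  -0.041  0.15 ]
mug [0.376 0.015 0.09 ]
wr [0.646 0.005 0.01 ]
pink [ 0.587 -0.407  0.072]
purple [ 0.739 -0.213  0.072]
hs [0.387 0.427 0.04 ]
brush [0.757 0.169 0.03 ]
[[0.0, -0.95, -0.311, 0.08], [1.0, 0.0, 0.0, -0.0], [-0.0, -0.311, 0.95, -0.142], [0.0, 0.0, 0.0, 1.0]] 337.5762299882533
0 [-4.36369215e-01  7.29643525e-02  1.33562276e+00 -4.44089210e-16
  1.73300554e+00 -4.36369215e-01] [ 2.61172792e-01  7.29643525e-02  1.33562276e+00 -4.44089210e-16
  1.73300554e+00  2.61172792e-01]
1.5707963267948966 [-4.36369215e-01  7.29643525e-02  1.33562276e+00 -4.44089210e-16
  1.73300554e+00 -2.00716554e+00] [ 2.61172792e-01  7.29643525e-02  1.33562276e+00 -4.44089210e-16
  1.73300554e+00 -1.30962353e+00]
-1.5707963267948966 [-4.36369215e-01  7.29643525e-02  1.33562276e+00 -4.44089210e-16
  1.73300554e+00  1.13442711e+00] [ 2.61172792e-01  7.29643525e-02  1.33562276e+00 -4.44089210e-16
  1.73300554e+00  1.83196912e+00]
3.141592653589793 None None
```

The rough numbers are consistent: handle to block is 124 mm against 120 nominal, and the three bays are about 77 mm apart. Next, close-up wrist views of both.

Run:
```python
from h import *
import pickle
D={}
for n,p in [('rack',[.595,.15,.26]),('vise',[.56,-.31,.26])]:
    manip.move_to(p,down(0)); manip.dwell(.2)
    px,K,E=cam('wrist');D[n]=(px,K,E)
    cv2.imwrite(f'pics/w_{n}.png',cv2.resize(px[:,:,::-1],(800,600),interpolation=cv2.INTER_CUBIC))
    for m in (['pad','part','rack'] if n=='rack' else ['part','jaw_handle','vise']):
        r=manip.cut_out(m,'wrist');D[n+m]=r
        print(m,[(round(d['score'],2),np.round(d['at'],1).tolist(),int(d['pixels'].sum())) for d in r[:3]])
pickle.dump(D,open('D.pkl','wb'));print(manip.get_obs()['t'])
```

```text
pad [(0.96, [314.1, 132.4], 3394)]
part [(0.51, [406.2, 422.6], 134)]
rack [(0.64, [321.0, 104.4], 14389)]
part [(0.9, [389.7, 175.0], 3237), (0.81, [506.3, 106.8], 4875), (0.73, [342.5, 289.5], 2707)]
jaw_handle [(0.56, [306.7, 168.0], 6899)]
vise [(0.93, [298.3, 157.3], 21627)]
4.45
```

View pics/w_rack.png

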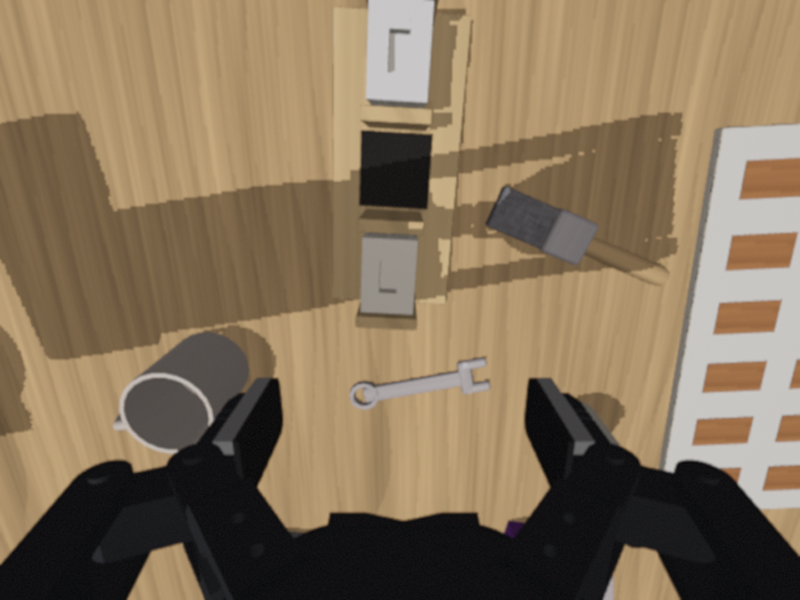

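View pics/w_vise.png

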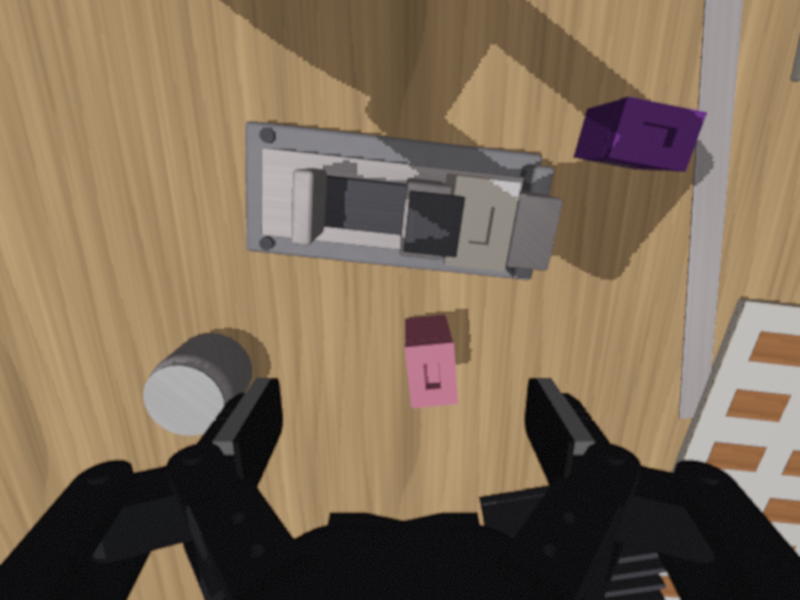

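Wrist views: the vise base corners are at (247,123), (247,249), (530,278) and (540,153). The handle top is near (303,206), the fixed jaw top near (536,231), and the part is the white block at (485,222) between them. The pink block is at (432,375) and the purple at (640,135). In the rack, the pad is clear at (395,170) between two white blocks. I'll fit poses from these points and check them with an enlarged overlay.

```bash
cat > fit.py <<'E'
from h import *
import pickle
from scipy.optimize import least_squares
def tf(p,P):
    c,s=np.cos(p[2]),np.sin(p[2]);P=np.asarray(P,float)/1000
    return np.c_[p[0]+c*P[:,0]-s*P[:,1],p[1]+s*P[:,0]+c*P[:,1],P[:,2]]
def fit(K,E,pts,px,p0):
    f=lambda p:(proj(K,E,tf(p,pts))-px).ravel()
    r=least_squares(f,p0,loss='soft_l1');return r.x,np.round(f(r.x).reshape(-1,2),1)
def box(x0,x1,y0,y1,z): return [[x0,y0,z],[x1,y0,z],[x1,y1,z],[x0,y1,z]]
def draw(img,K,E,p,boxes,S,o):
    for b in boxes:
        q=(proj(K,E,tf(p,b))-o+.5)*S-.5
        cv2.polylines(img,[np.round(q*8).astype(int).reshape(-1,1,2)],True,(0,0,255),1,cv2.LINE_AA,3)
VB=[box(-140,110,-55,55,30),box(72,102,-25,25,117),box(-77,-63,-25,25,117),box(29,71,-30,30,117)]
RB=[box(-31,31,-32,32,15),box(-55,55,-122,122,12)]+[box(-25,25,y-5,y+5,84) for y in(-117,-39,39,117)]+[box(-21,21,y-30,y+30,87) for y in (-78,78)]
E
python3 - <<'E'
from fit import *
D=pickle.load(open('D.pkl','rb'))
px,K,E=D['vise']
pts=VB[0]+VB[1]+VB[2]
c=np.array([(247,249),(530,278),(540,153),(247,123),(512,265),(548,270),(560,198),(522,193),(293,241),(311,243),(313,171),(294,170)])*.8
pv,r=fit(K,E,pts,c,[.567,-.265,-.08]);print('vise',pv,np.degrees(pv[2]),r.tolist())
px2,K2,E2=D['rack']
pts=RB[0]+box(-21,21,-30+78,30+78,87)[:2]
c=np.array([(359,204),(427,209),(432,135),(362,130),(367,100),(430,103)])*.8
pr,r=fit(K2,E2,pts,c,[.59,.218,-.06]);print('rack',pr,np.degrees(pr[2]),r.tolist())
S=3
a=cv2.resize(px[80:240,180:460,::-1],None,fx=2.8,fy=2.8,interpolation=cv2.INTER_CUBIC);draw(a,K,E,pv,VB,2.8,np.array([180,80]));cv2.imwrite('pics/ov_v.png',a)
a=cv2.resize(px2[0:270,240:400,::-1],None,fx=2.2,fy=2.2,interpolation=cv2.INTER_CUBIC);draw(a,K2,E2,pr,RB,2.2,np.array([240,0]));cv2.imwrite('pics/ov_r.png',a)
np.save('p.npy',[pv,pr])
E
```

```text
vise [ 0.56375188 -0.26638264 -0.0993025 ] -5.689614110506989 [[-1.3, 2.4], [-7.8, 0.8], [3.9, -0.3], [-2.9, -2.5], [-3.6, 0.7], [1.6, 0.1], [4.6, -0.8], [-0.8, -0.6], [-0.6, 2.8], [1.4, 2.8], [2.0, -0.3], [-0.2, -1.3]]
rack [ 0.58818545  0.21969271 -0.07078652] -4.055769095974498 [[-0.1, 1.4], [0.3, 1.3], [1.5, -0.0], [-0.3, -0.3], [0.2, -1.4], [-1.0, -0.0]]
```

View pics/ov_v.png

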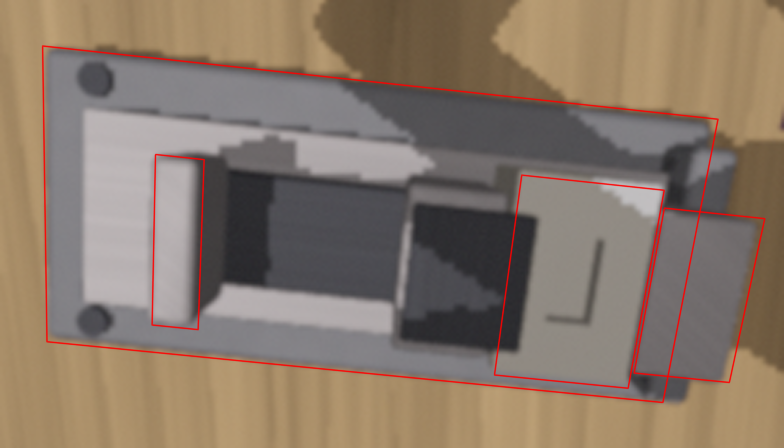

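View pics/ov_r.png

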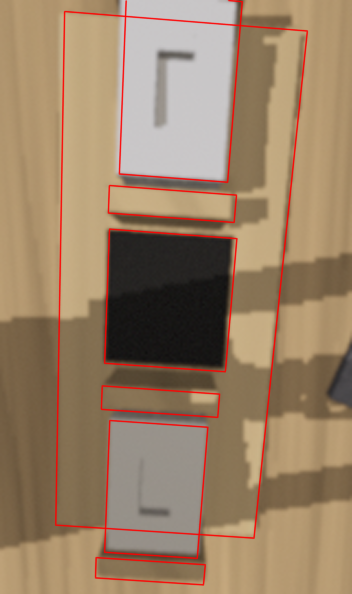

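The overlays fit within about 1 mm: the vise tops (handle, block, fixed jaw) and the rack's pad, dividers and blocks all line up. The crop confirms the white part at (214,219) in the scene image is the target, since it sits in the vise under the jaw lip and isn't pink or purple. Now I'll open the jaw.

Run:
```python
from fit import *
pv,pr=np.load('p.npy');q=down(pv[2])
P=lambda x,z:tf(pv,[[x,0,z]])[0]
st=lambda s:print(s,(lambda o:(round(o['t'],2),np.round(o['eef_pos'],4),np.round(o['force'],1),round(o['finger_gap'],4),round(o['grip_force'],1)))(manip.get_obs()))
manip.move_gripper(.05,40)
manip.move_to(P(-70.5,190),q)
print(manip.movel(P(-70.5,87),feed=.12,until_force=15));st('down')
manip.move_gripper(0,50);st('grip')
print(manip.movel(P(-108,87),feed=.04,until_force=30));st('slid')
c,s=np.cos(pv[2]),np.sin(pv[2]);e=manip.get_obs()['eef_pos'];print('vise x',((e[0]-pv[0])*c+(e[1]-pv[1])*s)*1000)
manip.move_gripper(.05);st('open')
manip.movel(P(-106,200),feed=.15)
manip.move_to([.56,-.31,.26],down(0));manip.dwell(.2)
px,K,E=cam('wrist');pickle.dump((px,K,E),open('D2.pkl','wb'))
a=cv2.resize(px[80:240,180:460,::-1],None,fx=2.8,fy=2.8,interpolation=cv2.INTER_CUBIC)
draw(a,K,E,pv,[box(-112,-98,-25,25,117),box(29,71,-30,30,117),VB[1]],2.8,np.array([180,80]));cv2.imwrite('pics/ov_v2.png',a);st('end')
```

```text
False
down (6.42, array([ 0.4943, -0.2599,  0.088 ]), array([-0.4, -0.2,  0.6]), 0.05, 0.0)
grip (6.83, array([ 0.4935, -0.2597,  0.088 ]), array([-3.5,  0.4,  5.5]), 0.013, 50.1)
False
slid (7.92, array([ 0.4586, -0.256 ,  0.088 ]), array([16. , -1.3, -2.4]), 0.0131, 50.1)
vise x -105.62974551156293
open (8.36, array([ 0.4558, -0.2556,  0.0867]), array([ 0. ,  1. , -0.2]), 0.0498, 0.0)
end (10.09, array([ 0.5591, -0.3095,  0.2593]), array([0.4, 0.2, 0.2]), 0.0497, 0.0)
```

View pics/ov_v2.png

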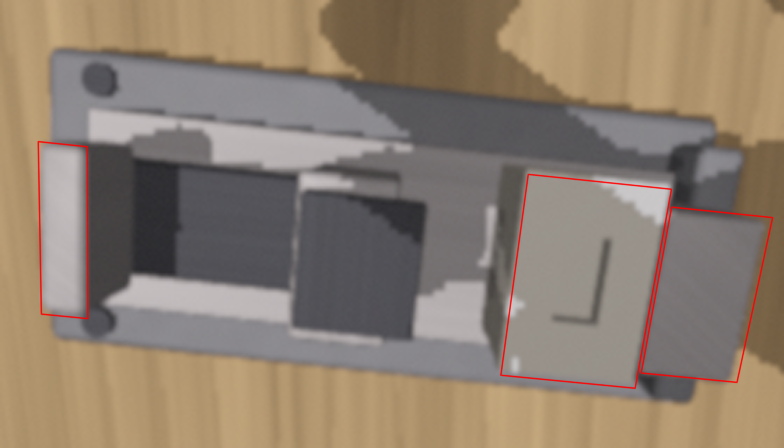

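The jaw is fully open: it travelled 35.1 mm to a 16 N stop, and the handle matches the x = -105 overlay. The block hasn't moved. Next I grip its ±y ends and stand it on the bench patch, turned to match the rack.

```bash
cat >> fit.py <<'E'
def st(s):
    o=manip.get_obs();print(s,round(o['t'],2),np.round(o['eef_pos'],4),np.round(o['force'],1),round(o['finger_gap'],4),round(o['grip_force'],1));return o
E
python3 - <<'E'
from fit import *
pv,pr=np.load('p.npy');q=down(pv[2]-np.pi/2)
P=lambda x,z:tf(pv,[[x,0,z]])[0]
_,K,E=cam('scene');print('patch px',proj(K,E,[.5,-.095,0]))
manip.move_gripper(.085,50)
manip.move_to(P(50,200),q)
print(manip.movel(P(50,71),feed=.12,until_force=12));st('down')
manip.move_gripper(0.03,60);st('grip')
manip.movel(P(49.5,76),feed=.03);st('up5')
manip.movel(P(46,205),feed=.12);st('up')
q2=down(pr[2]-np.pi/2)
manip.move_to([.5,-.095,.16],q2)
manip.movel([.5,-.095,.036],feed=.1);manip.dwell(.2);st('low')
print(manip.movel([.5,-.095,.018],feed=.02,until_force=5));o=st('touch')
np.save('g1.npy',np.r_[o['eef_pos'],o['eef_rot']])
E
```

```text
patch px [[289.64450254 236.12142967]]
False
down 13.36 [ 0.6143 -0.2718  0.0723] [ 1.  -1.4  0.5] 0.0852 0.0
grip 13.72 [ 0.6143 -0.2717  0.0722] [ 1.  -0.1  5.4] 0.0594 65.6
up5 14.03 [ 0.6127 -0.2711  0.0756] [ 0.4  1.4 -2.8] 0.0596 65.2
up 15.26 [ 0.609  -0.2706  0.2036] [-0.3 -0.2 -3.5] 0.0595 65.2
low 17.71 [ 0.5005 -0.0951  0.0366] [ 0.1 -0.1 -1.9] 0.0595 65.2
True
touch 18.25 [ 0.5002 -0.095   0.0272] [-0.4 -0.1  3.6] 0.0593 65.8
```

Run:
```python
from fit import *
pv,pr=np.load('p.npy');g=np.load('g1.npy')
manip.move_gripper(.085);st('rel');manip.dwell(.1)
manip.movel([g[0],g[1],.16],feed=.12)
manip.move_to([.505,-.165,.26],down(0));manip.dwell(.2)
px,K,E=cam('wrist')
p=[g[0],g[1],pr[2]]
pickle.dump((px,K,E,p),open('D3.pkl','wb'))
q=proj(K,E,tf(p,box(-21,21,-30,30,72)));o=np.floor(q.min(0)).astype(int)-35;print(q)
a=cv2.resize(px[max(o[1],0):o[1]+150,o[0]:o[0]+150,::-1],None,fx=4,fy=4,interpolation=cv2.INTER_CUBIC)
draw(a,K,E,p,[box(-21,21,-30,30,72),box(-21,21,-30,30,0)],4,np.array([o[0],max(o[1],0)]));cv2.imwrite('pics/ov_b.png',a);st('end')
```

```text
rel 18.63 [ 0.4989 -0.0947  0.0261] [0.1 0.5 0.3] 0.0846 0.0
[[293.9548752  170.5888008 ]
 [337.30139577 173.70135625]
 [342.84456027 107.50680099]
 [296.89191654 104.01051616]]
end 21.81 [ 0.5049 -0.1649  0.2598] [-0.7 -0.1 -0.1] 0.0848 0.0
```

View pics/ov_b.png

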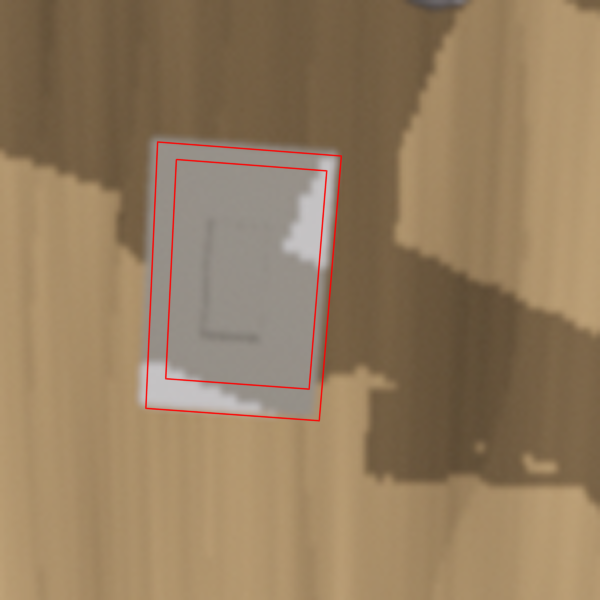

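The block stands square. Visually it is about 1.4 mm toward -x and 0.5 mm toward +y of the kinematic estimate, so I'll apply both as corrections. Now the regrip across the 42 mm faces and the move to the rack.

Run:
```python
from fit import *
pv,pr=np.load('p.npy');q=down(pr[2])
b=np.array([.4988,-.095])
manip.move_to([*b,.16],q)
e=manip.get_obs()['eef_pos'][:2]-b;print('err',e)
print(manip.movel([*(b-e),.026],feed=.12,until_force=12))
st('down');manip.move_gripper(0.02,60);o=st('grip');gz=o['eef_pos'][2];gy=o['eef_pos']
manip.movel([*(b-e),.05],feed=.06)
manip.movel([*(b-e),.20],feed=.14);st('up')
# along-rack offset of block centre from TCP (block centre on the line known from grip 1)
u=np.array([-np.sin(pr[2]),np.cos(pr[2])]);off=u@(np.array([b[0],-.095])-gy[:2]);print('off',off)
t=pr[:2]+np.array([0,-.0004])-off*u
manip.move_to([*t,.20],q);manip.dwell(.2)
e=manip.get_obs()['eef_pos'][:2]-t;print('err2',e)
manip.movel([*(t-e),.125],feed=.1);manip.dwell(.2);e2=manip.get_obs()['eef_pos'][:2]-t;print('err3',e2)
px,K,E=cam('wrist');cv2.imwrite('pics/pre.png',cv2.resize(px[:,:,::-1],(800,600),interpolation=cv2.INTER_CUBIC))
np.save('g2.npy',np.r_[t-e-e2,gz]);st('hover')
```

```text
err [ 0.0004141  -0.00033702]
False
down 23.63 [ 0.4992 -0.0949  0.027 ] [-0.1  0.4 -0.2] 0.085 0.0
grip 24.11 [ 0.4989 -0.0948  0.0266] [-0.2  0.6  4.2] 0.0413 61.4
up 25.88 [ 0.4977 -0.0945  0.1987] [ 0.3 -0.4 -2.2] 0.0416 60.8
off -0.0002094589721761074
err2 [ 0.00034052 -0.00144383]
err3 [0.00028733 0.00162895]
hover 28.48 [0.5883 0.2211 0.1259] [ 0.3 -0.5 -2.5] 0.0415 60.8
```

View pics/pre.png

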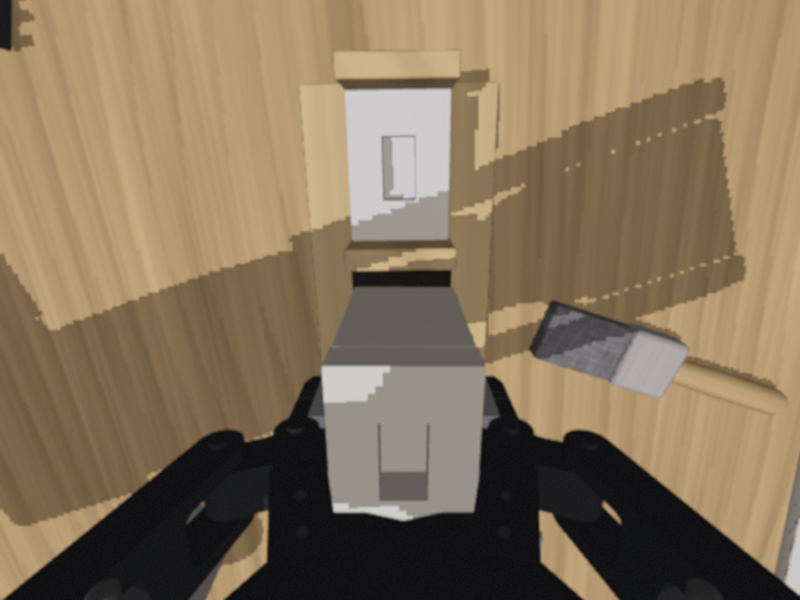

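The hover view shows the block upright in the grip and aligned with the bay, with the pad's dark strip at (400,279), the divider top at y≈260 and block_b at (400,165). Before lowering, I'll check the rack pose numerically against this view.

Run:
```python
from fit import *
pv,pr=np.load('p.npy');g=np.load('g2.npy');q=down(pr[2])
manip.movel([*g[:2],.125],feed=.05);manip.dwell(.3);o=st('hover');print('rack',pr,'cmd',g)
px,K,E=cam('wrist')
print((proj(K,E,tf(pr,box(-21,21,48,108,87)))*1.25).round(1).tolist(),(proj(K,E,tf(pr,box(-25,25,34,44,84)))*1.25).round(1).tolist())
c=np.array([o['eef_pos'][0],o['eef_pos'][1],pr[2]]);z=(o['eef_pos'][2]-g[2])*1000
print('held bottom +y edge',(proj(K,E,tf(c,[[-21,30,z],[21,30,z]]))*1.25).round(1).tolist())
cv2.imwrite('pics/pre2.png',cv2.resize(px[20:300,220:420,::-1],None,fx=2.1,fy=2.1,interpolation=cv2.INTER_CUBIC))
# edge rows along the columns through block_b and divider
g_=cv2.cvtColor(px,cv2.COLOR_RGB2GRAY).astype(float)[:,310:330].mean(1)
print([(round(r*1.25),int(v)) for r,v in enumerate(g_) if 30<r<240 and abs(g_[r+1]-g_[r-1])>14])
```

```text
hover 29.02 [0.5876 0.2193 0.125 ] [-0.1 -0.7 -2.8] 0.0414 60.8
rack [ 0.58818545  0.21969271 -0.07078652] cmd [0.58757241 0.21931653 0.02656873]
[[356.0, 238.3], [453.7, 238.3], [459.5, 83.6], [350.6, 83.6]] [[348.8, 268.2], [460.7, 268.3], [461.7, 246.1], [347.9, 246.1]]
held bottom +y edge [[353.2, 286.9], [453.7, 287.0]]
[(45, 161), (70, 167), (71, 146), (72, 109), (74, 79), (80, 77), (81, 90), (82, 133), (84, 177), (85, 199), (129, 193), (130, 168), (132, 180), (189, 191), (190, 181), (191, 169), (192, 156), (195, 148), (196, 183), (198, 201), (208, 179), (209, 167), (234, 151), (235, 138), (236, 107), (238, 78), (244, 79), (245, 94), (246, 108), (251, 121), (252, 133), (254, 144), (256, 151), (258, 162), (259, 174), (264, 161), (265, 149), (266, 113), (268, 62), (269, 28), (285, 36), (286, 63), (288, 86)]
```

Predicted and observed edges agree to within about 0.5 mm, so I'm lowering.

Run:
```python
from fit import *
pv,pr=np.load('p.npy');g=np.load('g2.npy')
print(manip.movel([*g[:2],.052],feed=.06,until_force=8));manip.dwell(.15);st('low')
print(manip.movel([*g[:2],.034],feed=.02,until_force=5));o=st('touch')
print('expected z',g[2]+.015)
```

```text
False
low 30.59 [0.5879 0.2194 0.0525] [-0.2  0.1 -1.7] 0.0414 60.8
True
touch 31.18 [0.5878 0.2193 0.0416] [ 0.5 -0.1  4.3] 0.042 61.5
expected z 0.041568731945666425
```

Contact came exactly at the expected height. I'll release, retreat and look.

Run:
```python
from fit import *
pv,pr=np.load('p.npy');o=manip.get_obs()['eef_pos']
manip.move_gripper(.075);st('rel');manip.dwell(.1)
manip.movel([o[0],o[1],.18],feed=.1)
manip.move_to([.595,.14,.27],down(0));manip.dwell(.3)
px,K,E=cam('wrist')
w=cv2.resize(px[0:270,220:420,::-1],None,fx=2.2,fy=2.2,interpolation=cv2.INTER_CUBIC)
draw(w,K,E,pr,RB[2:]+[box(-21,21,-30,30,87)],2.2,np.array([220,0]))
s,_,_=cam('side');s=cv2.resize(s[120:390,200:400,::-1],(440,594));
cv2.imwrite('pics/fin.png',np.hstack([w,s])[:,:800]);st('end')
```

```text
rel 31.6 [0.5864 0.219  0.0402] [-0.2 -0.2 -0.1] 0.075 0.0
end 34.2 [0.5946 0.1405 0.2691] [ 1.2 -0.1  0.1] 0.0752 0.0
```

View pics/fin.png

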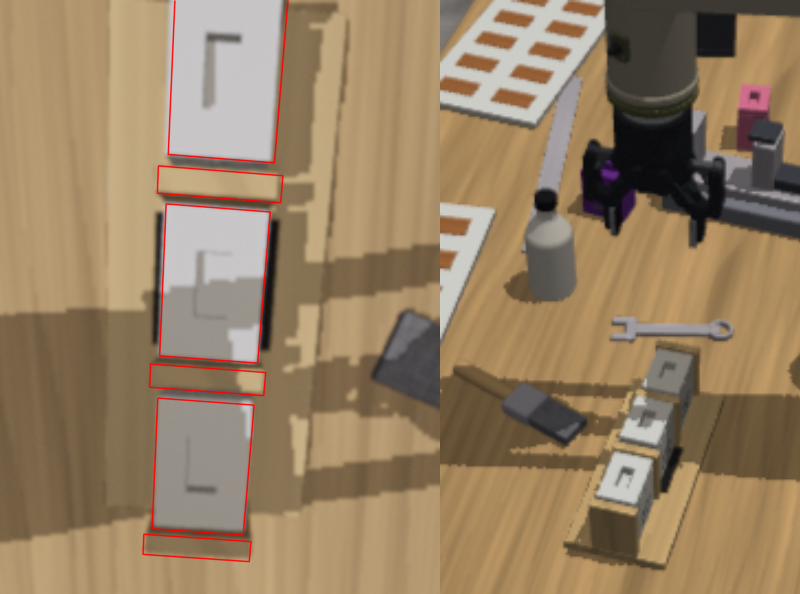

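The block stands square and centred in the middle bay at (214,283), with pad showing on both sides. Its neighbours are undisturbed and the robot is clear, so I'm handing it in.

```bash
python3 -c "
from bench import manip
print(manip.finish_job())"
```

```text
the job is handed in; nothing more can be done
None
```

I slid the jaw fully open and left it open, lifted the block out and regripped it on the bench, then stood it upright and square on the rack's pad; the job was handed in at about 34 s of the 64 s allowed, with no verdict reported.

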